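# Seat the index plate on the dividing stand

### The job

Pick up the round aluminium index plate and lower it over the shaft of the green dividing stand. Turn it gently on the shaft until the stand's spring pin finds the plate's small hole, press it down until it lies flush on the brass ring, fully home, and let go. Do not force or drop the plate, and leave the two jars and the roll of tape where they are.

Things in the scene. Friction and masses are not known exactly. Their poses are not given: they have to be found in the camera images.
- plate: Loose aluminium index plate, 0.2 to 0.45 kg: a round disc 112 mm across, 8 mm thick, with a rounded rim, lying flat with its hub up. Origin at the centre of its underside; z up along its bore, x towards the pin hole. A round bore of 16.5 mm runs through disc and hub on the z axis, 42 mm long in all.
- plate_hub (a point): Centre of the top of the plate's black square hub, on the plate's axis, 42 mm above its underside. The hub is 34 x 34 mm, its sides parallel to the plate's x and y, and stands 34 mm above the disc: grip it across either pair of flats.
- plate_hole (a point): Centre, on the underside, of the plate's one pin hole: round, 9.5 mm, right through the disc, 36 mm from the axis along the plate's +x. A red mark on the disc lies beyond it near the rim. The small dark dots on the disc are only shallow dimples.
- stand: Green dividing stand, fixed to the table. Origin at the centre of its underside, z up, x towards the red mark on its foot. Foot 140 mm across and 12 mm high, body 100 mm across, topped by a flat brass ring 100 mm across. The plate must not bear on the stand with more than 25 N.
- shaft_tip (a point): Top of the stand's central upright steel shaft, 93 mm above the table. Diameter 14 mm; the top 7 mm tapers to 7 mm.
- seat (a point): Centre of the flat top of the brass ring, on the shaft's axis, 40 mm above the table; the plate's origin comes to lie here. A dark steel spring pin, 8 mm across, stands 36 mm from the axis, its tip 12 mm above the brass and tapered to 6.8 mm over 1.5 mm. It sinks 6 mm at most (2.4 N at first, 6 N at the bottom) and springs up again, so off its hole the plate stays at least 6 mm up.
- ring_mark (a point): Red mark on the stand's foot, 60 mm from the axis along the stand's +x. The pin stands somewhere from 0.1 to 0.8 rad anticlockwise (seen from above) of this direction; the brass ring that carries it was set by hand and stays as set, and the angle is not measured. With the plate resting on the pin the tool feels the spring; it falls away when the hole comes over the pin.
- blue_jar: Bystander: loose jar of blue pigment with a white lid, 59 mm across, 111 mm high, upright; origin at the centre of its underside. Leave alone.
- yellow_jar: Bystander: loose jar of yellow pigment with a white lid, 59 mm across, 111 mm high, upright; origin at the centre of its underside. Leave alone.
- tape_roll: Bystander: loose roll of masking tape, 100 mm across, 25 mm high, lying flat; origin at the centre of its underside. Leave alone.

How it is judged:
On the way, in this order (a step that is already met when the one before it is completed fails the run):
1. the plate is lifted clear of the table (height (world z) of plate above 0.05 m), for 0.1 s.
2. the plate is threaded on the shaft (z of plate in the frame of stand below 0.085 m and horizontal distance between plate and stand below 0.003 m and angle between plate's own z axis and vertical below 0.1 rad), for 0.1 s.
At the end, for the whole second after the job is handed in: The plate lies flat on the brass ring (underside within 1.5 mm of it, tilt under 0.02 rad), centred on the shaft within 2.5 mm and with the pin in its hole, at rest and released; the two jars and the tape are within 20 mm of where they stood, upright (z of plate in the frame of stand between 0.038 and 0.0415 m and horizontal distance between plate and stand below 0.0025 m and angle between plate's own z axis and vertical below 0.02 rad and linear speed of plate below 0.01 m/s); the robot touches nothing.
It fails at once if the plate bears on the stand with more than 25 N (forced, jammed or dropped) (contact force between plate and stand above 25 N).
It fails at once if the blue pigment jar is pushed more than 20 mm or tipped (distance of blue_jar from where it was at the start of the episode above 0.02 m or angle between blue_jar's own z axis and vertical above 0.3 rad).
It fails at once if the yellow pigment jar is pushed more than 20 mm or tipped (distance of yellow_jar from where it was at the start of the episode above 0.02 m or angle between yellow_jar's own z axis and vertical above 0.3 rad).
It fails at once if the roll of masking tape is pushed more than 20 mm or tipped (distance of tape_roll from where it was at the start of the episode above 0.02 m or angle between tape_roll's own z axis and vertical above 0.3 rad).
It also fails if it takes over 58 s, if anything falls off the work surface, if the arm or the gripper's body presses on something with over 40 N, if the wrist force passes 120 N, or if a joint passes its speed limit or range.

### The arm

A 7-joint arm with a two-finger parallel gripper is mounted at the origin on a cart in front of the work surface, level with it; the furniture and walls round the work are solid. World frame = base frame: x ahead of the robot, y to its left, z up, the work surface at z = 0. Lengths are in m, angles in rad, forces in N, time in s.
With the tool pointing down it reaches from about 0.4 to 0.85 m from the base axis. Payload 10.4 kg.
Tool frame: the origin (TCP) lies midway between the tips of the shut fingers; the grasp point (between the pads) lies 19 mm behind it; z points along the fingers, y is the line along which they close (so a half turn about z gives the same grasp; the last joint's range is limited). The gripper opens to 87 mm and grips with 3 to 60 N. Pads are 19 mm wide; open, the fingers measure 117 mm over their backs; the gripper's body (75 mm by 190 mm) begins 51 mm behind the grasp point.
Start: joints at [-1.148, 0.332, -0.065, 1.46, 0.022, 1.35, -0.088], TCP at [0.269, 0.564, 0.223] pointing down, gripper open.
Joint ranges: [-2.6, 2.6], [-0.5, 2.12], [-1.47, 1.34], [0.16, 2.42], [-1.27, 4.41], [0.06, 2.06], [-2.6, 2.6]. Speed limits (rad/s): [2.22, 2.22, 2.79, 2.79, 3.14, 3.14, 3.14].

### API

Orientations are given as a unit quaternion [x, y, z, w].
In Python, from bench import r gives the robot as it stands.
- The arm moves only by the tool move_arm, never from a script. Its argument "targets" is a list of rows, each a list of 3 entries, a list of its own where there are three numbers: the shift along the tool's x, y, z in cm, then the turn, a rotation vector about the tool's x, y, z in rad, then the opening in per cent of the stroke, from 0 (shut) to 100 (fully open). In form: [[[x, y, z], [wx, wy, wz], gripper], ...]. A call has 1 to 20 rows; each row shifts and turns the commanded pose from where the row before left it, along the tool's axes as they then stand; what a row does not reach is not made up. A row lasts 1/8 s, in which the tool goes at most 62.5 mm and 10.7 degrees, less where a joint would pass 70% of its speed; a pose out of reach is approached as far as the arm can. A call with a gripper value outside its range is refused whole. The fingers move at their own pace and stop on an object; "grip_force" is the grip in N (left out, the last holds). Time passes only in rows, so rows that do not move let the fingers close. It gives the time, the measured TCP pose, the force, the opening and the grip force at its end, in the units of the state.
- r.read_state(): the state, without advancing time (a new reading comes with each control period).
- r.camera(name): name is "scene" or "top"; returns a dict with "image" (384x512x3 uint8, blue, green, red), "vertical_fov" (degrees; the focal length in pixels is half the picture's height over the tangent of half this angle, whatever the lens; pixels are square), "cx", "cy" (the principal point, pixels), "cam_to_world" (4x4, takes a point from camera to world coordinates). Camera axes: x right, y down, z forward; pixel columns grow to the right and rows downward; lengths in m; the calibration is good to about 2 mm. A picture is of the moment at which its call begins. There is no depth.
- r.close_job(): hands the job in; it is judged then, once.
The state is a dict: "time": time; "joint_positions": joint angles; "joint_vel": joint speeds; "joint_torque": joint torques, N m; "ee_pos": TCP position; "eef_rot": TCP orientation; "ft_force": force on the tool from outside, world axes, zero at the start; "torque": the same for the moment, N m; "width": finger opening in m; "grip_force": force on a finger pad.
Only numpy, scipy, OpenCV 4.12 (cv2) and the standard library are available. Lean on these libraries where they do the work, as an engineer would, in place of code of your own. Each camera call takes 0.05 s, during which the arm holds its last target. There are 200 camera calls.

## Working session

There is one attempt and no reset: what is moved stays moved. The work goes in short steps, Python scripts to look and compute and a tool call to move; the robot and the scene stay as the last step left them, time stands still between calls to the robot, and variables do not carry over. Pictures are saved under pics/ and viewed, at most 10 in all, crops included, and the job is handed in when it is done.

Besides the shell and the picture viewer there is one more tool, called in YAML: its name, and indented under it one key for each argument. move_arm: Moves the arm, as the interface text tells. Its arguments: {"type":"object","properties":{"targets":{"type":"array"},"grip_force":{"type":"number"}},"required":["targets"]}

```bash
mkdir -p pics; cat > h.py <<'E'
import numpy as np, cv2
from bench import r
def cam(n):
    c=r.camera(n); im=np.array(c["image"]); f=im.shape[0]/2/np.tan(np.radians(c["vertical_fov"])/2)
    return im,f,c["cx"],c["cy"],np.array(c["cam_to_world"])
def ray(c,u,v,z):
    im,f,cx,cy,T=c; d=T[:3,:3]@np.array([(u-cx)/f,(v-cy)/f,1]); o=T[:3,3]
    return o+d*(z-o[2])/d[2]
def proj(c,p):
    im,f,cx,cy,T=c; q=T[:3,:3].T@(np.array(p)-T[:3,3]); return cx+f*q[0]/q[2],cy+f*q[1]/q[2]
E
python3 - <<'E'
from h import *
for n in("scene","top"):
    c=cam(n); cv2.imwrite(f"pics/{n}0.png",c[0]); print(n,c[1:4],c[4].round(3).tolist())
s=r.read_state(); print({k:np.round(v,3).tolist() for k,v in s.items()})
E
```

```text
scene (np.float64(486.8140147476729), 251.44834351806358, 192.1064679184059) [[0.896, -0.29, 0.337, 0.211], [-0.444, -0.583, 0.68, -0.529], [-0.0, -0.759, -0.651, 0.73], [0.0, 0.0, 0.0, 1.0]]
top (np.float64(455.0954589342586), 241.68340285552807, 184.81733693552354) [[0.027, -0.998, 0.058, 0.505], [-0.999, -0.029, -0.023, 0.135], [0.025, -0.057, -0.998, 0.919], [0.0, 0.0, 0.0, 1.0]]
{'time': 0.1, 'joint_positions': [-1.148, 0.333, -0.065, 1.461, 0.022, 1.35, -0.088], 'joint_vel': [0.001, -0.0, -0.001, -0.004, 0.001, -0.001, -0.0], 'joint_torque': [0.001, -62.454, 0.024, -39.072, -0.061, 0.037, 0.0], 'ee_pos': [0.269, 0.564, 0.222], 'eef_rot': [0.221, 0.975, -0.001, -0.0], 'ft_force': [-0.02, -0.177, -0.085], 'torque': [-0.048, -0.029, -0.016], 'grip_force': 0.0, 'width': 0.087}
```

View pics/scene0.png

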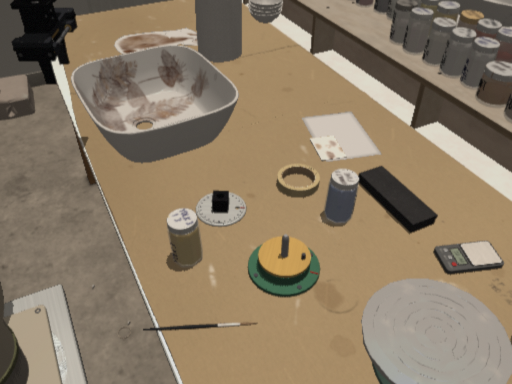

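View pics/top0.png

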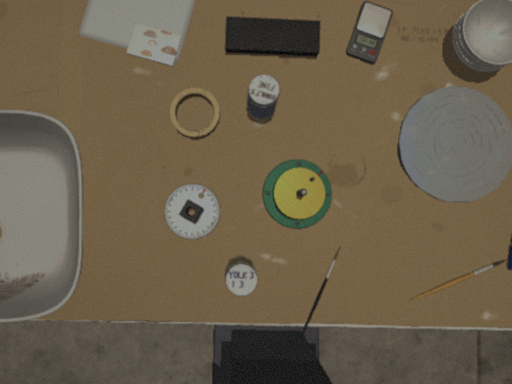

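The top view shows the plate near (192,211) with its red mark near (204,190), the stand near (298,194), a dark pin dot near (312,179), and jars at (263,90) and (241,279). I'll zoom in on the plate and stand.

```bash
python3 - <<'E'
from h import *
c=cam("top"); im=c[0]
cv2.imwrite("pics/topz.png",cv2.resize(im[150:245,150:345],None,fx=4,fy=4,interpolation=cv2.INTER_CUBIC))
hsv=cv2.cvtColor(im,cv2.COLOR_BGR2HSV); H,S,V=[hsv[...,i].astype(int) for i in range(3)]
roi=np.zeros(H.shape,bool); roi[150:245,150:345]=1
def big(m,name,z):
    n,l,st,ce=cv2.connectedComponentsWithStats((m&roi).astype(np.uint8))
    for i in np.argsort(-st[1:,4])[:4]+1:
        cn,_=cv2.findContours((l==i).astype(np.uint8),cv2.RETR_EXTERNAL,cv2.CHAIN_APPROX_NONE)
        e=cv2.fitEllipse(cv2.convexHull(cn[0])) if len(cn[0])>=12 else None
        print(name,st[i],ce[i].round(1),ray(c,*ce[i],z).round(4), e and (np.round(e[0],1),np.round(e[1],1),ray(c,*e[0],z).round(4)))
big((H>35)&(H<90)&(S>80),"green",.012)
big((H>=20)&(H<35)&(S>120)&(V>100),"brass",.04)
big(((H<8)|(H>172))&(S>80),"red",.01)
big((S<45)&(V>110),"plate",.008)
big((V<60),"dark",.042)
E
```

```text
green [ 263  160   68   68 1281] [292.6 194.6] [0.5412 0.0116 0.012 ] (array([296.7, 193.6]), array([67.1, 67.6]), array([0.5436, 0.0034, 0.012 ]))
brass [ 274  168   51   51 1945] [298.8 193.1] [0.5434 0.0035 0.04  ] (array([299., 193.]), array([50.7, 51. ]), array([0.5436, 0.0032, 0.04  ]))
brass [190 162   1   1   1] [190. 162.] [0.5976 0.2159 0.04  ] None
red [318 171   4   4   7] [319.7 172.7] [ 0.5869 -0.0423  0.01  ] None
red [203 189   2   4   4] [203.5 190.5] [0.5445 0.1898 0.01  ] None
plate [ 164  184   56   55 1969] [191.4 210.9] [0.5032 0.2127 0.008 ] (array([191.5, 210.7]), array([54.5, 55.1]), array([0.5036, 0.2125, 0.008 ]))
plate [303 190   3   4   8] [303.9 191.5] [ 0.5483 -0.0114  0.008 ] None
dark [181 201  22  22 234] [191.2 211.3] [0.5025 0.2102 0.042 ] (array([191.6, 211.6]), array([19. , 22.4]), array([0.502 , 0.2094, 0.042 ]))
dark [275 204  16  15  26] [281.2 212. ] [0.506  0.0371 0.042 ] (array([282.4, 211. ]), array([ 5.2, 20.5]), array([0.5078, 0.0348, 0.042 ]))
dark [297 191   6   6  25] [299.2 193.6] [0.5425 0.003  0.042 ] (array([299.5, 193.5]), array([4.8, 5.9]), array([0.5426, 0.0025, 0.042 ]))
dark [311 179   2   2   3] [311.3 179.3] [ 0.5707 -0.02    0.042 ] None
```

View pics/topz.png

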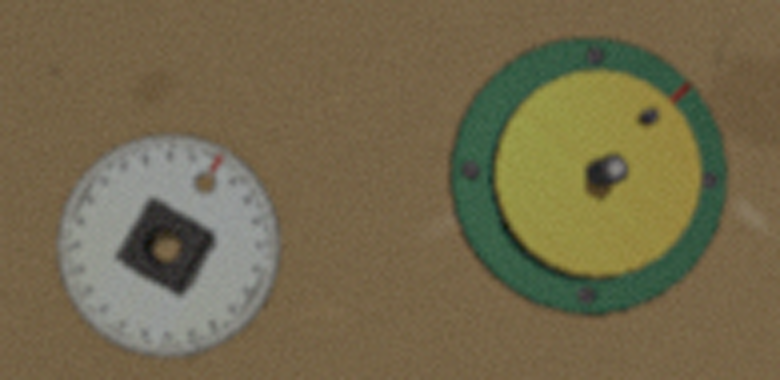

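The zoom shows the plate centre at about (168,246), its hole at (205,181) and red mark at (217,163). The stand centre is at (599,172), the pin at (649,116) and the foot mark at (683,92).

```bash
python3 - <<'E'
from h import *
c=cam("top"); Z=lambda x,y,z: ray(c,150+(x+.5)/4-.5,150+(y+.5)/4-.5,z)
pc=ray(c,191.5,210.7,.006); ho=Z(205,181,.008); rd=Z(217,163,.008); st=ray(c,299,193,.04); pin=Z(649,116,.05); mk=Z(683,92,.012)
hub=Z(166.5,247,.042); tip=Z(614,164,.093)
a=lambda d:np.arctan2(d[1],d[0])
print("plate",pc,"hub",hub,"hole ang",a(ho-pc),a(rd-pc),"r",np.hypot(*(ho-pc)[:2]))
k=np.array([Z(*p,.042) for p in((153,197),(215,238),(181,297),(117,257))]); print("edges",[a(k[(i+1)%4]-k[i])%(np.pi/2) for i in range(4)],np.linalg.norm(np.roll(k,-1,0)-k,axis=1))
print("stand",st,"tip",tip,"pin",a(pin-st),np.hypot(*(pin-st)[:2]),"mark",a(mk-st))
s=cam("scene"); im=s[0]; hsv=cv2.cvtColor(im,cv2.COLOR_BGR2HSV); H,S,V=[hsv[...,i].astype(int) for i in range(3)]
def el(m,z,x0,x1,y0,y1):
    q=np.zeros(m.shape,np.uint8); q[y0:y1,x0:x1]=m[y0:y1,x0:x1]
    cn=max(cv2.findContours(q,cv2.RETR_EXTERNAL,cv2.CHAIN_APPROX_NONE)[0],key=cv2.contourArea)
    p=np.array([ray(s,*x[0],z)[:2] for x in cv2.convexHull(cn)]).astype(np.float32); print(z,cv2.fitEllipse(p), cv2.minEnclosingCircle(p))
el((S<60)&(V>100),.006,190,252,185,230)
el((H>=15)&(H<33)&(S>120)&(V>110),.04,245,325,240,290)
el((H>35)&(H<90)&(S>80),.012,240,330,230,300)
cv2.imwrite("pics/scz.png",cv2.resize(im[175:305,160:335],None,fx=4,fy=4,interpolation=cv2.INTER_CUBIC))
from scipy.spatial.transform import Rotation as R
print(R.from_quat(r.read_state()["eef_rot"]).as_matrix().round(3))
E
```

```text
plate [0.50364525 0.21269749 0.006     ] hub [0.5024104  0.21008004 0.042     ] hole ang -0.5065318138076315 -0.5177436186912767 r 0.03666482266626416
edges [np.float64(1.0151417325921113), np.float64(1.0790677754454712), np.float64(1.041042751642814), np.float64(1.063894581176257)] [0.03571274 0.03249639 0.03617281 0.03340652]
stand [0.54361839 0.003157   0.04      ] tip [0.54585808 0.00367487 0.093     ] pin -0.684224304304021 0.03600083444032165 mark -0.8196838762636958
0.006 ((0.4890427589416504, 0.20571935176849365), (0.11304593086242676, 0.14149625599384308), 107.57551574707031) ((0.48790454864501953, 0.2031925767660141), 0.07084856182336807)
0.04 ((0.5422885417938232, 0.0003205621615052223), (0.09875491261482239, 0.10044556111097336), 145.22119140625) ((0.542366087436676, 0.0003791081253439188), 0.05030136555433273)
0.012 ((0.5402007699012756, -0.002696312963962555), (0.13453777134418488, 0.13710962235927582), 141.45492553710938) ((0.5400539040565491, -0.0032174752559512854), 0.06815832108259201)
[[-0.902  0.431 -0.   ]
 [ 0.431  0.902 -0.001]
 [-0.    -0.001 -1.   ]]
```

View pics/scz.png

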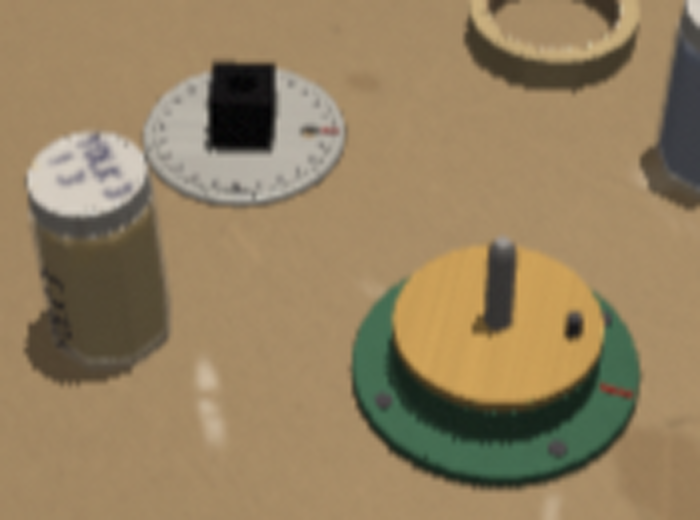

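Pictures confirm the poses: plate at about (0.503, 0.2115), yaw about -0.52; pin at yaw about -0.68. Moving above the hub.

move_arm:
  targets:
    - [[0,0,0],[0,0,0.075],100]
    - [[-3.15,-1.575,0],[0,0,0],100]
    - [[-3.15,-1.575,0],[0,0,0],100]
    - [[-3.15,-1.575,0],[0,0,0],100]
    - [[-3.15,-1.575,0],[0,0,0],100]
    - [[-3.15,-1.575,0],[0,0,0],100]
    - [[-3.15,-1.575,0],[0,0,0],100]
    - [[-3.15,-1.575,0],[0,0,0],100]
    - [[-3.15,-1.575,0],[0,0,0],100]
    - [[-3.15,-1.575,0],[0,0,0],100]
    - [[-3.15,-1.575,0],[0,0,0],100]
    - [[-3.15,-1.575,0],[0,0,0],100]
    - [[-3.15,-1.575,0],[0,0,0],100]
    - [[0,0,4],[0,0,0],100]
    - [[0,0,4],[0,0,0],100]
    - [[0,0,2],[0,0,0],100]
    - [[0,0,0],[0,0,0],100]
    - [[0,0,0],[0,0,0],100]
  grip_force: 25

```text
time: 2.5
ee_pos: [0.5039, 0.2122, 0.1236]
eef_rot: [0.257, 0.966, 0.001, 0.0]
ft_force: [0.1, 1.1, 0.7]
width: 0.0872
grip_force: 0.0
```

```bash
python3 - <<'E'
from h import *
from scipy.spatial.transform import Rotation as R
s=r.read_state(); print(s["ee_pos"],R.from_quat(s["eef_rot"]).as_matrix().round(4))
c=cam("scene"); cv2.imwrite("pics/sc1.png",cv2.resize(c[0][60:260,120:320],None,fx=2.9,fy=2.9,interpolation=cv2.INTER_CUBIC))
E
```

```text
[0.50387228 0.21220715 0.12363553] [[-8.674e-01  4.976e-01  1.200e-03]
 [ 4.976e-01  8.674e-01  8.000e-04]
 [-7.000e-04  1.300e-03 -1.000e+00]]
```

View pics/sc1.png

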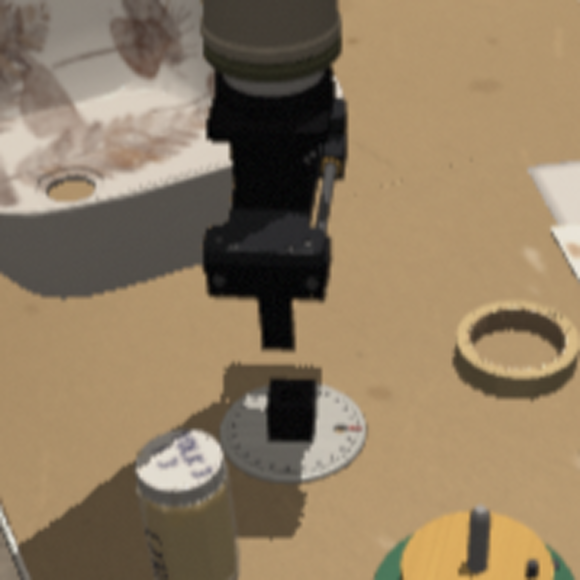

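The gripper is above the hub and aligned with its flats. Descend, grip, and lift a little.

move_arm:
  targets:
    - [[0,0,3],[0,0,0],100]
    - [[0,0,3],[0,0,0],100]
    - [[0,0,2.5],[0,0,0],100]
    - [[0,0,1.5],[0,0,0],100]
    - [[0,0,0.8],[0,0,0],100]
    - [[0,0,0],[0,0,0],100]
    - [[0,0,0],[0,0,0],30]
    - [[0,0,0],[0,0,0],20]
    - [[0,0,0],[0,0,0],10]
    - [[0,0,0],[0,0,0],0]
    - [[0,0,0],[0,0,0],0]
    - [[0,0,0],[0,0,0],0]
  grip_force: 25

```text
time: 4.05
ee_pos: [0.5033, 0.2119, 0.0145]
eef_rot: [0.257, 0.966, -0.0, -0.0]
ft_force: [-1.1, -1.4, 1.2]
width: 0.0351
grip_force: 1.1
```

move_arm:
  targets:
    - [[0,0,0],[0,0,0],0]
    - [[0,0,0],[0,0,0],0]
    - [[0,0,0],[0,0,0],0]
    - [[0,0,-1],[0,0,0],0]
    - [[0,0,-2],[0,0,0],0]
    - [[0,0,-3],[0,0,0],0]
    - [[0,0,-3],[0,0,0],0]
    - [[0,0,-3],[0,0,0],0]
    - [[0,0,-1],[0,0,0],0]
    - [[0,0,0],[0,0,0],0]
    - [[0,0,0],[0,0,0],0]
  grip_force: 30

```text
time: 5.42
ee_pos: [0.5026, 0.2116, 0.1432]
eef_rot: [0.257, 0.966, -0.001, -0.001]
ft_force: [1.1, 0.2, -2.7]
width: 0.0342
grip_force: 29.9
```

move_arm:
  targets:
    - [[-1,-1.2,0],[0,0,0.05],0]
    - [[-2,-2.3,0],[0,0,0.06],0]
    - [[-2,-2.3,0],[0,0,0.05],0]
    - [[-2.5,-2.3,0],[0,0,0],0]
    - [[-2.8,-2,0],[0,0,0],0]
    - [[-2.8,-2,0],[0,0,0],0]
    - [[-1.5,-1.2,0],[0,0,0],0]
    - [[-0.8,-0.5,0],[0,0,0],0]
    - [[0,0,0],[0,0,0],0]
    - [[0,0,0],[0,0,0],0]
    - [[0,0,0],[0,0,0],0]

```text
time: 6.8
ee_pos: [0.5434, 0.0092, 0.1445]
eef_rot: [0.333, 0.943, 0.0, -0.0]
ft_force: [0.1, 0.2, -2.4]
width: 0.0337
grip_force: 29.9
```

```bash
python3 - <<'E'
from h import *
from scipy.spatial.transform import Rotation as R
s=r.read_state(); print(s["ee_pos"],R.from_quat(s["eef_rot"]).as_matrix().round(4),s["ft_force"])
c=cam("scene"); a=c[0][150:310,190:390]; t=cam("top"); b=t[0][110:270,200:400]
np.savez("p2.npz",c=c[0],t=t[0])
cv2.imwrite("pics/b2.png",np.hstack([cv2.resize(x,None,fx=2,fy=2,interpolation=cv2.INTER_CUBIC)for x in(a,b)])[:,:800])
E
```

```text
[0.54336756 0.00924423 0.1445165 ] [[-7.778e-01  6.285e-01 -1.000e-04]
 [ 6.285e-01  7.778e-01  3.000e-04]
 [ 3.000e-04  2.000e-04 -1.000e+00]] [ 0.08361902  0.2486463  -2.4181177 ]
```

View pics/b2.png

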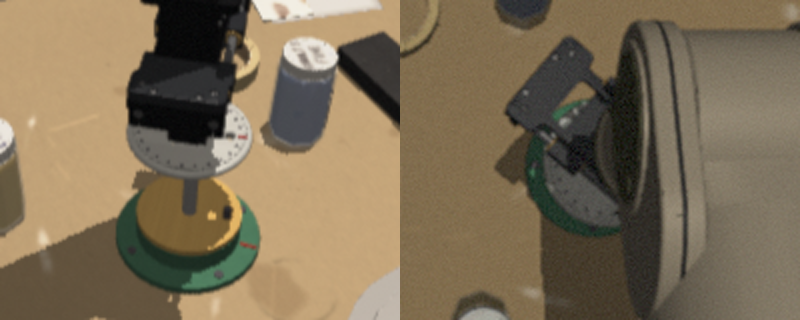

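The scene view (left) shows the plate held level above the shaft, with its visible front rim at about (190,172). The top view is blocked by the arm. I'll fit the rim arc against the brass ring in the same camera.

```bash
cat > fit.py <<'E'
from h import *
from scipy.optimize import least_squares
def arc(c,m,z,box,rad,dark=None):
    x0,x1,y0,y1=box; q=np.zeros(m.shape,np.uint8); q[y0:y1,x0:x1]=m[y0:y1,x0:x1]
    cn=max(cv2.findContours(q,cv2.RETR_EXTERNAL,cv2.CHAIN_APPROX_NONE)[0],key=cv2.contourArea)
    h=cv2.convexHull(cn)[:,0]; h=h[(h[:,0]>x0+1)&(h[:,0]<x1-2)&(h[:,1]>y0+1)]
    p=np.array([ray(c,*x,z)[:2] for x in h])
    f=lambda v:np.hypot(*(p-v[:2]).T)-v[2]
    o=least_squares(f,[*p.mean(0),rad],loss="soft_l1",f_scale=.001)
    print(z,o.x.round(4),"n",len(p),"rms",np.sqrt((f(o.x)**2).mean()).round(4)); 
    g=lambda v:np.hypot(*(p-v[:2]).T)-rad
    print("  fixed r",least_squares(g,p.mean(0),loss="soft_l1",f_scale=.001).x.round(4))
def scene():
    s=cam("scene"); hsv=cv2.cvtColor(s[0],cv2.COLOR_BGR2HSV); return s,*[hsv[...,i].astype(int) for i in range(3)]
E
python3 - <<'E'
from fit import *
s,H,S,V=scene()
T=r.read_state()["ee_pos"]; zp=T[2]-.0145; print(T)
arc(s,(S<60)&(V>90),zp+.004,(250,318,205,240),.056)
arc(s,(H>=15)&(H<33)&(S>120)&(V>60),.04,(250,320,243,285),.05)
print(proj(s,[.5423,.0003,.093]))
# shaft axis columns
for v in (243,246,249,252): 
    row=s[0][v,275:297].astype(int); print(v,S[v,275:297].tolist(),V[v,275:297].tolist())
E
```

```text
[0.54342836 0.00889239 0.14453228]
0.13403228347423968 [0.5429 0.0082 0.0553] n 17 rms 0.0003
  fixed r [0.5432 0.009 ]
0.04 [ 0.5409 -0.0019  0.0497] n 19 rms 0.0005
  fixed r [ 0.5411 -0.0017]
(np.float64(285.319104906564), np.float64(235.31011520385903))
243 [143, 143, 142, 143, 144, 139, 119, 37, 20, 16, 20, 16, 19, 59, 136, 142, 142, 142, 145, 144, 143, 142] [121, 121, 122, 121, 119, 119, 103, 69, 65, 65, 65, 65, 66, 74, 116, 122, 122, 122, 121, 122, 121, 120]
246 [141, 143, 141, 142, 142, 139, 101, 34, 20, 16, 19, 19, 27, 85, 139, 144, 143, 142, 143, 143, 142, 144] [121, 121, 121, 120, 120, 117, 91, 68, 65, 64, 66, 66, 66, 84, 117, 122, 121, 122, 121, 121, 120, 119]
249 [143, 142, 141, 142, 142, 136, 79, 24, 20, 20, 24, 16, 34, 97, 139, 143, 142, 141, 143, 143, 141, 141] [121, 122, 121, 120, 120, 116, 81, 65, 64, 65, 65, 65, 68, 87, 119, 121, 122, 121, 121, 121, 119, 119]
252 [142, 147, 141, 140, 141, 137, 70, 19, 16, 16, 19, 20, 41, 116, 139, 142, 145, 143, 143, 144, 142, 145] [122, 120, 119, 120, 121, 117, 77, 66, 64, 65, 66, 64, 69, 99, 119, 122, 120, 121, 121, 119, 120, 120]
```

move_arm:
  targets:
    - [[-0.42,-0.55,0],[0,0,0],0]
    - [[0,0,1.5],[0,0,0],0]
    - [[0,0,1.5],[0,0,0],0]
    - [[0,0,0],[0,0,0],0]
    - [[0,0,0],[0,0,0],0]
    - [[0,0,0],[0,0,0],0]

```text
time: 7.7
ee_pos: [0.5436, 0.0015, 0.1149]
eef_rot: [0.334, 0.943, 0.0, 0.0]
ft_force: [-0.1, -0.0, -2.4]
width: 0.0336
grip_force: 29.9
```

```bash
python3 - <<'E'
from fit import *
T=r.read_state()["ee_pos"]; zp=T[2]-.0145; s,H,S,V=scene(); print(T,r.read_state()["ft_force"])
b=s[0][190:310,220:350]; cv2.imwrite("pics/s3.png",cv2.resize(b,None,fx=5,fy=5,interpolation=cv2.INTER_CUBIC))
E
```

```text
[0.5436101  0.00153717 0.11493759] [-0.85215051 -0.55832141 -2.60982068]
```

View pics/s3.png

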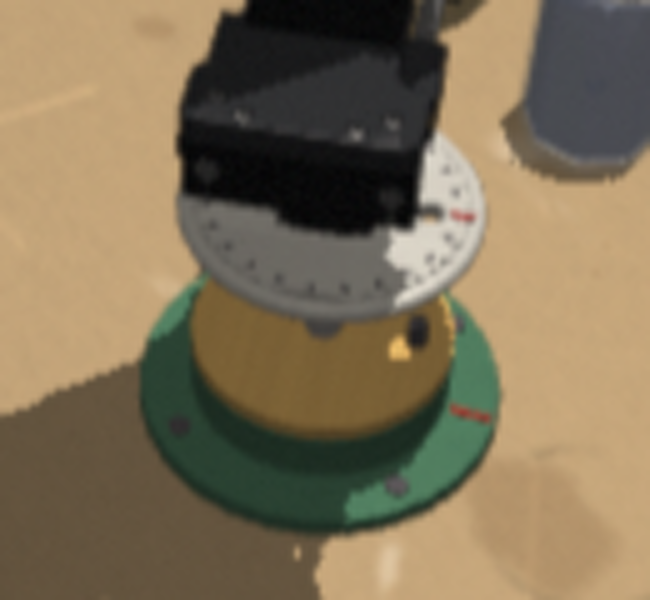

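```bash
python3 - <<'E'
from fit import *
s,H,S,V=scene(); T=r.read_state()["ee_pos"]
print(proj(s,[*T[:2],.1044]),proj(s,[*T[:2],.04]),proj(s,[*T[:2],.06]))
# measured centre column from plate mask (widest) and shaft base row, brass extents
for nm,m,b in(("plate",(S<70)&(V>70),(250,325,205,262)),):
    arc(s,m,T[2]-.0145+.004,b,.056)
g=s[0].astype(int).sum(2)
for v in(254,255,256): print(v,S[v,276:298].tolist())
print(s[4][:3,0])
E
```

```text
(np.float64(285.863712311547), np.float64(230.2220472199572)) (np.float64(284.30531895996637), np.float64(254.29518030171278)) (np.float64(284.77388923686465), np.float64(247.05698551444246))
0.10441361939322953 [ 0.5386 -0.0209  0.0668] n 8 rms 0.0037
  fixed r [ 0.5491 -0.0239]
254 [140, 139, 132, 125, 101, 41, 22, 24, 24, 21, 20, 24, 58, 85, 87, 90, 92, 104, 114, 119, 129, 138]
255 [142, 143, 141, 141, 133, 79, 30, 23, 19, 19, 19, 47, 117, 137, 138, 137, 138, 138, 139, 141, 141, 145]
256 [141, 143, 142, 143, 141, 119, 60, 36, 26, 30, 40, 92, 133, 141, 144, 142, 143, 143, 141, 143, 143, 143]
[ 8.95867630e-01 -4.44320984e-01 -2.30066771e-04]
```

move_arm:
  targets:
    - [[0,0,0.5],[0,0,0],0]
    - [[0,0,0.4],[0,0,0],0]
    - [[0,0,0.2],[0,0,0],0]
    - [[0,0,0],[0,0,0],0]

```text
time: 8.3
ee_pos: [0.5432, 0.0014, 0.1033]
eef_rot: [0.334, 0.943, -0.0, -0.0]
ft_force: [0.2, 0.3, -1.8]
width: 0.034
grip_force: 29.9
```

move_arm:
  targets:
    - [[0,0,0.2],[0,0,0],0]
    - [[0,0,0.2],[0,0,0],0]
    - [[0,0,0.2],[0,0,0],0]
    - [[0,0,0],[0,0,0],0]

```text
time: 8.8
ee_pos: [0.5432, 0.0015, 0.0973]
eef_rot: [0.334, 0.943, -0.0, -0.0]
ft_force: [0.4, 0.2, -3.0]
width: 0.0338
grip_force: 29.9
```

move_arm:
  targets:
    - [[0,0,0.4],[0,0,0],0]
    - [[0,0,0.4],[0,0,0],0]
    - [[0,0,0.4],[0,0,0],0]
    - [[0,0,0.4],[0,0,0],0]
    - [[0,0,0.4],[0,0,0],0]
    - [[0,0,0.4],[0,0,0],0]
    - [[0,0,0],[0,0,0],0]
    - [[0,0,0],[0,0,0],0]

```text
time: 9.8
ee_pos: [0.5434, 0.0015, 0.0736]
eef_rot: [0.334, 0.943, 0.0, 0.0]
ft_force: [0.3, -0.2, -2.6]
width: 0.0338
grip_force: 29.9
```

move_arm:
  targets:
    - [[0,0,0.3],[0,0,0],0]
    - [[0,0,0.3],[0,0,0],0]
    - [[0,0,0.15],[0,0,0],0]
    - [[0,0,0.15],[0,0,0],0]
    - [[0,0,0],[0,0,0],0]
    - [[0,0,0],[0,0,0],0]

```text
time: 10.55
ee_pos: [0.5433, 0.0015, 0.0646]
eef_rot: [0.334, 0.943, 0.0, 0.0]
ft_force: [-0.7, 0.1, -2.3]
width: 0.0336
grip_force: 29.9
```

```bash
python3 - <<'E'
from h import *
s=r.read_state(); print({k:np.round(s[k],4) for k in("ee_pos","ft_force","torque")})
E
```

```text
{'ee_pos': array([0.5433, 0.0015, 0.0646]), 'ft_force': array([-0.6543,  0.1005, -2.3218]), 'torque': array([-0.0546,  0.0286,  0.0249])}
```

move_arm:
  targets:
    - [[0,0,0.1],[0,0,0],0]
    - [[0,0,0.1],[0,0,0],0]
    - [[0,0,0],[0,0,0],0]
    - [[0,0,0],[0,0,0],0]

```text
time: 11.05
ee_pos: [0.5433, 0.0015, 0.0625]
eef_rot: [0.334, 0.943, 0.0, -0.0]
ft_force: [-0.4, -0.4, -2.5]
width: 0.0339
grip_force: 29.9
```

move_arm:
  targets:
    - [[0,0,0.1],[0,0,0],0]
    - [[0,0,0.1],[0,0,0],0]
    - [[0,0,0.1],[0,0,0],0]
    - [[0,0,0],[0,0,0],0]
    - [[0,0,0],[0,0,0],0]

```text
time: 11.68
ee_pos: [0.5433, 0.0015, 0.0595]
eef_rot: [0.334, 0.943, 0.0, -0.0]
ft_force: [0.0, -0.5, -2.7]
width: 0.0339
grip_force: 29.9
```

```bash
python3 - <<'E'
from h import *
s=r.read_state(); print({k:np.round(s[k],4) for k in("ee_pos","ft_force","torque")})
c=cam("scene"); cv2.imwrite("pics/s4.png",cv2.resize(c[0][190:310,220:350],None,fx=5,fy=5,interpolation=cv2.INTER_CUBIC))
E
```

```text
{'ee_pos': array([0.5433, 0.0015, 0.0595]), 'ft_force': array([ 0.0378, -0.4526, -2.6552]), 'torque': array([0.0113, 0.0006, 0.0281])}
```

View pics/s4.png

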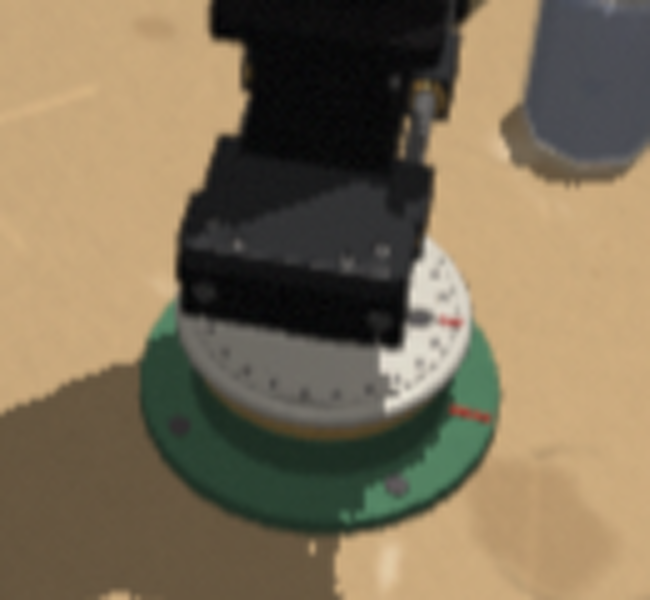

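The plate sits level a few mm above the brass, and the hole at (420,317) looks filled by the pin. There is no spring force, so I continue down in small steps.

move_arm:
  targets:
    - [[0,0,0.1],[0,0,0],0]
    - [[0,0,0.1],[0,0,0],0]
    - [[0,0,0.1],[0,0,0],0]
    - [[0,0,0],[0,0,0],0]
    - [[0,0,0],[0,0,0],0]

```text
time: 12.35
ee_pos: [0.5433, 0.0015, 0.0565]
eef_rot: [0.334, 0.943, 0.0, -0.0]
ft_force: [-0.8, 0.3, -1.6]
width: 0.0338
grip_force: 29.9
```

move_arm:
  targets:
    - [[0,0,0.05],[0,0,0],0]
    - [[0,0,0.05],[0,0,0],0]
    - [[0,0,0.05],[0,0,0],0]
    - [[0,0,0],[0,0,0],0]
    - [[0,0,0],[0,0,0],0]

```text
time: 12.98
ee_pos: [0.5433, 0.0015, 0.055]
eef_rot: [0.334, 0.943, 0.0, -0.0]
ft_force: [-0.4, -0.9, -3.0]
width: 0.0334
grip_force: 29.9
```

move_arm:
  targets:
    - [[0,0,0.03],[0,0,0],0]
    - [[0,0,0.03],[0,0,0],0]
    - [[0,0,0],[0,0,0],0]
    - [[0,0,0],[0,0,0],0]

```text
time: 13.48
ee_pos: [0.5433, 0.0015, 0.0545]
eef_rot: [0.334, 0.943, 0.0, 0.0]
ft_force: [-0.2, 0.6, 0.3]
width: 0.0339
grip_force: 29.9
```

move_arm:
  targets:
    - [[0,0,0.03],[0,0,0],0]
    - [[0,0,0],[0,0,0],0]
    - [[0,0,0],[0,0,0],0]

```text
time: 13.85
ee_pos: [0.5433, 0.0015, 0.0545]
eef_rot: [0.334, 0.943, 0.0, 0.0]
ft_force: [-3.0, 0.2, 4.9]
width: 0.0338
grip_force: 29.9
```

Firm contact at the expected home height, about 7 N. Release and retreat.

move_arm:
  targets:
    - [[0,0,0],[0,0,0],60]
    - [[0,0,0],[0,0,0],100]
    - [[0,0,0],[0,0,0],100]
    - [[0,0,0],[0,0,0],100]
    - [[0,0,-1],[0,0,0],100]
    - [[0,0,-2],[0,0,0],100]
    - [[0,0,-4],[0,0,0],100]
    - [[0,0,-4],[0,0,0],100]
    - [[0,0,-4],[0,0,0],100]
    - [[2,4,-2],[0,0,0],100]
    - [[2,4,0],[0,0,0],100]
    - [[2,4,0],[0,0,0],100]
    - [[2,4,0],[0,0,0],100]
    - [[1,2,0],[0,0,0],100]
    - [[0,0,0],[0,0,0],100]
    - [[0,0,0],[0,0,0],100]

```text
time: 15.85
ee_pos: [0.5869, 0.196, 0.2245]
eef_rot: [0.335, 0.942, -0.0, 0.0]
ft_force: [0.3, 0.6, 0.0]
width: 0.0869
grip_force: 0.0
```

```bash
python3 - <<'E'
from h import *
s=r.read_state(); print({k:np.round(s[k],4) for k in("ee_pos","ft_force","width")})
c=cam("scene"); cv2.imwrite("pics/s5.png",cv2.resize(c[0][180:310,150:370],None,fx=3.6,fy=3.6,interpolation=cv2.INTER_CUBIC))
E
```

```text
{'ee_pos': array([0.5869, 0.196 , 0.2245]), 'ft_force': array([0.3335, 0.6438, 0.0144]), 'width': np.float64(0.0869)}
```

View pics/s5.png

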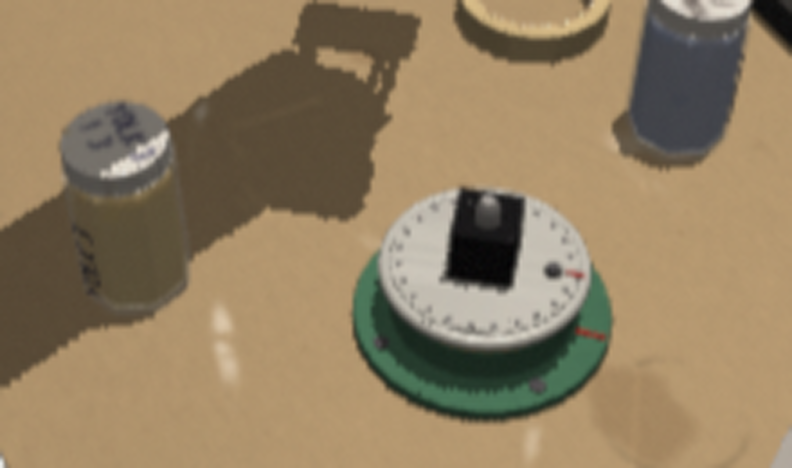

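The plate lies flush on the stand. The shaft tip shows above the hub at (488,205), the pin fills the hole at (553,270), and the jars and tape are where they were.

```bash
python3 -c "
from bench import r
print(r.close_job())"
```

```text
the job is handed in; nothing more can be done
None
```

The index plate is on the shaft, flush on the brass ring with the pin in its hole, and released; the jars and tape were not touched. The pin hole was aligned by eye on the way over, so no turning on the shaft was needed; the job is handed in, but no verdict was returned.

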